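# Pull the vent flap shut with the hooked pole

## Task

The vent flap on the ledge under the mirror is tipped open. Take the hooked pole from its rest, drop its hook into the ring eye on top of the flap and pull the flap fully shut with it. Then lift the hook out and lay the pole back across both posts of its rest, hook hanging down, leaving the flap shut.

Things in the scene. Friction and masses are not known exactly. Their poses are not given: they have to be found in the camera images.
- hook_pole: Loose 70 g pole: 14 mm square wooden bar, steel hook at its front. Origin on the bar's centre line by the balance point (grip here); x to the hook, z up. Wood from x = -150 to 70 mm, ferrule to 95, 8 mm rod to 120, there bent straight down (-z), 8 mm thick, tip 52 mm below the centre line. Starts level on the rest, centre line 72 mm above the ledge, origin within 14 mm of mid-rest.
- pole_rest: Wooden pole rest fixed to the ledge: base plate 160 x 70 x 8 mm and two flat-topped posts, 20 (x) by 70 mm (y), centred at x = -60 and +60 mm, tops 65 mm above the ledge; the gap between them is free for the fingers. Origin at the centre of the underside, x along the pole's lay, z up.
- ring_eye (a point): Centre of the level-lying steel ring eye (hole 41 mm, wire 7 mm) fixed to the flap, moving and tilting with it; 197 mm above the ledge when shut. Axes of the flap: z up the flap from its hinge (upright when shut; also the hole's axis), y along the hinge, x to the rear, away from the robot. In these axes the hinge line is at x = 35, z = -165 mm. The ring is 35 mm before the flap, 15 above its top.
- vent_flap (a joint): Tilt (rad) of the aluminium flap, 200 wide x 150 tall x 8 mm, about its bottom hinge 32 mm above the ledge: 0 = upright, shut, at a stop; grows to 0.8 as its top tips away from the robot; starts at 0.42 to 0.62. Stays where left; 2 to 3 N at the ring moves it. The fixed white box around it is 250 mm wide, cheeks 160 mm high, from 15 mm before to 135 behind the hinge.
Things that resemble listed ones, but are neither listed nor needed, are in the scene too. What is shaped like the pole_rest but orange is not meant.

How it is judged:
By the outcome, as a careful person would: the job done as asked, in the order asked, and still so for the second after the job is handed in, with the robot touching nothing.
It also fails if it takes over 50 s, if anything falls off the work surface, if the arm or the gripper's body presses on something with over 40 N, if the wrist force passes 120 N, or if a joint passes its speed limit or range.

## Robot

A 6-joint arm with a two-finger parallel gripper is mounted at the origin on the work surface. World frame = base frame: x ahead of the robot, y to its left, z up, the work surface at z = 0. Lengths are in m, angles in rad, forces in N, time in s.
With the tool pointing down it reaches from about 0.4 to 0.825 m from the base axis. Payload 7 kg.
Tool frame: the origin (TCP) lies midway between the tips of the shut fingers; the grasp point (between the pads) lies 19 mm behind it (manip.pinch_z is the distance from the TCP to the grasp point, in m); z points along the fingers, y is the direction in which the jaws open and shut (so a half turn about z gives the same grasp; the last joint's range is limited). The gripper opens to 85 mm and grips with 20 to 120 N. Pads are 22 mm wide; open, the fingers measure 114 mm over their backs; the gripper's body (76 mm by 85 mm) begins 54 mm behind the grasp point. The pads swing forward as they close: fully open they stand 13 mm farther back than shut.
Start: joints at [-1.026, 0.359, 0.012, 0, -1.224, -0.288], TCP at [0.171, -0.653, 0.231] pointing down, gripper open.
Joint ranges: [-3.07, 3.07], [-1.43, 2.12], [-1.02, 1.25], [-3.03, 1.67], [-3.05, -0], [-3.03, 3.03]. Speed limits (rad/s): [2.39, 2.39, 3.01, 3.14, 3.14, 3.14].

## Interface

Orientations are given as a rotation vector (axis times angle).
In Python, from bench import manip gives the robot as it stands. The module is installed in compiled form; this text tells all that it offers.
- The arm moves only by the tool jog_arm, never from a script. Its argument "targets" is a list of rows, each a list of 3 entries, a list of its own where there are three numbers: the finger opening in cm, from 0 to 8.54, then the shift along the tool's x, y, z in cm, then the turn about the tool's z in rad. A call has 1 to 12 rows; each row is the pose to reach, as a shift and turn from the pose measured when the call began, along the tool's axes at that moment; what a row does not reach only later rows make up. A row lasts 1/10 s, in which the tool goes at most 50 mm and 8.59 degrees, less where a joint would pass 70% of its speed; a pose out of reach is approached as far as the arm can. A call with a gripper value outside its range is refused whole. The fingers move at their own pace and stop on an object; "grip_force" is the grip in N (left out, the last holds). Time passes only in rows, so rows that repeat a pose let the fingers close. It gives the time, the measured TCP pose, the force and the opening at its end, in the units of the state.
- manip.get_state(): the state, without advancing time (a new reading comes with each control period).
- manip.grab_frame(name): name is "scene" or "top"; returns (picture, depth): 400x640x3 uint8, red, green, blue; 400x640 float32, m along the optical axis (not along the pixel's ray), 0 where there is no reading.
- manip.camera_info(name): a dict with "camera_matrix" (3x3 intrinsics, pixels), "eye" and "rotation" of the camera in the world. Camera axes: x right, y down, z forward; pixel columns grow to the right and rows downward; lengths in m; the calibration is good to about 2 mm. A picture is of the moment at which its call begins. camera_info takes no time and is no camera call.
- manip.job_done(): hands the job in, once; it reports no verdict.
The state is a dict: "clock": time; "joint_positions": joint angles; "qd": joint speeds; "effort": joint torques, N m; "position": TCP position; "eef_rot": TCP orientation; "contact_force": force on the tool from outside, world axes, zero at the start; "moment": the same for the moment, N m; "finger_gap": finger opening in m.
Only numpy, scipy, OpenCV 4.12 (cv2) and the standard library are available. Lean on these libraries where they do the work, as an engineer would, in place of code of your own. Each camera call takes 0.05 s, during which the arm holds its last target.

## Working session

There is one attempt and no reset: what is moved stays moved. The work goes in short steps, Python scripts to look and compute and a tool call to move; the robot and the scene stay as the last step left them, time stands still between calls to the robot, and variables do not carry over. Pictures are saved under pics/ and viewed, and the job is handed in when it is done.

Besides the shell and the picture viewer there is one more tool, called after "Call:" as name(argument=value, ...), one argument or row to a line, values as JSON. jog_arm: Moves the arm, as the interface text tells. Its arguments: {"type":"object","properties":{"targets":{"type":"array"},"grip_force":{"type":"number"}},"required":["targets"]}

```bash
mkdir -p pics
cat > h.py <<'E'
import numpy as np, cv2
from bench import manip
def grab(n,tag):
    p,d=manip.grab_frame(n); cv2.imwrite(f'pics/{tag}.png',p[:,:,::-1]); np.savez(f'pics/{tag}.npz',p=p,d=d); return p,d
def load(tag):
    z=np.load(f'pics/{tag}.npz'); return z['p'],z['d']
def w(n,u,v,d):
    c=manip.camera_info(n); K=np.array(c['camera_matrix']);R=np.array(c['rotation'])
    r=np.linalg.inv(K)@np.array([u*1.,v,1]); return R@(r*d)+np.array(c['eye'])
def ray(n,u,v,z):
    c=manip.camera_info(n); K=np.array(c['camera_matrix']);R=np.array(c['rotation'])
    r=R@np.linalg.inv(K)@np.array([u*1.,v,1]); e=np.array(c['eye']); return e+r*(z-e[2])/r[2]
def proj(n,P):
    c=manip.camera_info(n); K=np.array(c['camera_matrix']);R=np.array(c['rotation'])
    q=K@(R.T@(np.array(P)-np.array(c['eye']))); return q[:2]/q[2]
E
python3 - <<'E'
from h import *
for n in('scene','top'):
    grab(n,n+'0'); print(n,manip.camera_info(n))
print(manip.get_state(), manip.pinch_z)
E
```

```text
scene {'camera_matrix': array([[422.81691991,   0.        , 320.06314866],
       [  0.        , 422.81691991, 206.77783649],
       [  0.        ,   0.        ,   1.        ]]), 'eye': array([ 0.75041713, -0.70605598,  0.96392724]), 'rotation': array([-2.46539557, -0.61981822,  0.18905721])}
top {'camera_matrix': array([[413.93342361,   0.        , 317.07352198],
       [  0.        , 413.93342361, 186.53274773],
       [  0.        ,   0.        ,   1.        ]]), 'eye': array([ 0.3975281 , -0.20509315,  1.10552709]), 'rotation': array([-2.1375436 ,  2.1981273 , -0.11763661])}
{'clock': 0.1, 'joint_positions': array([-1.02590543e+00,  3.59313958e-01,  1.11630232e-02, -2.77424340e-04,
       -1.22409163e+00, -2.88075144e-01]), 'qd': array([ 7.65447783e-04, -7.19148551e-04,  4.28791644e-03,  6.21414901e-05,
        3.45344564e-04, -1.40861768e-03]), 'effort': array([-1.21210767e-03, -5.84766519e+01,  2.94110298e+01,  6.95452541e+00,
       -3.19323946e-03,  6.34835203e-06]), 'position': array([ 0.17129608, -0.65247165,  0.23046928]), 'eef_rot': array([ 4.02105951e-01, -3.11540255e+00, -2.24305552e-03]), 'contact_force': array([-0.15536593, -0.44915627,  0.08571071]), 'moment': array([-0.0144838 , -0.00598428, -0.06562953]), 'finger_gap': 0.08570400315603333} 0.0187
```

Rotation is a rotation vector; fix the helper with Rodrigues.

```bash
sed -i "s/R=np.array(c\['rotation'\])/R=cv2.Rodrigues(np.array(c['rotation']))[0]/" h.py; cat h.py | head -12
```

```text
import numpy as np, cv2
from bench import manip
def grab(n,tag):
    p,d=manip.grab_frame(n); cv2.imwrite(f'pics/{tag}.png',p[:,:,::-1]); np.savez(f'pics/{tag}.npz',p=p,d=d); return p,d
def load(tag):
    z=np.load(f'pics/{tag}.npz'); return z['p'],z['d']
def w(n,u,v,d):
    c=manip.camera_info(n); K=np.array(c['camera_matrix']);R=cv2.Rodrigues(np.array(c['rotation']))[0]
    r=np.linalg.inv(K)@np.array([u*1.,v,1]); return R@(r*d)+np.array(c['eye'])
def ray(n,u,v,z):
    c=manip.camera_info(n); K=np.array(c['camera_matrix']);R=cv2.Rodrigues(np.array(c['rotation']))[0]
    r=R@np.linalg.inv(K)@np.array([u*1.,v,1]); e=np.array(c['eye']); return e+r*(z-e[2])/r[2]
```

View pics/scene0.png

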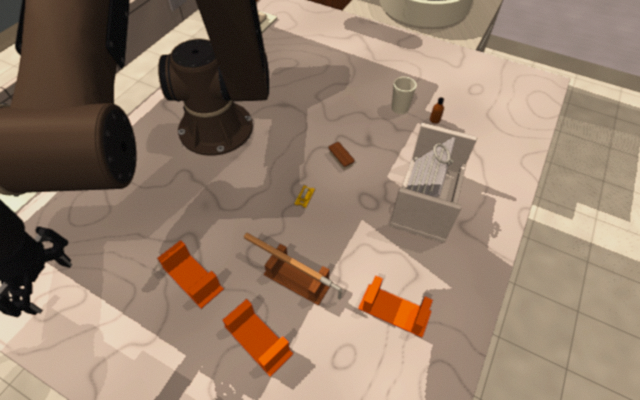

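View pics/top0.png

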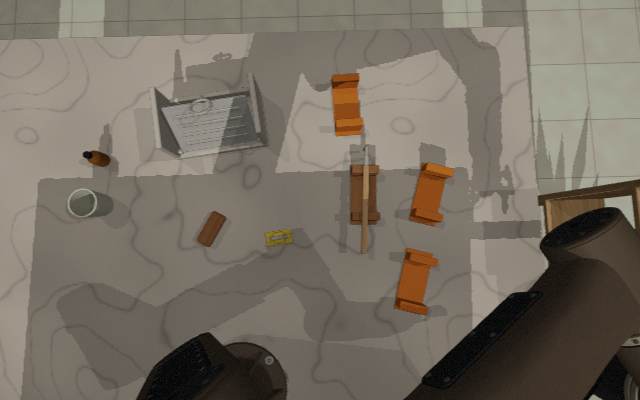

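Top view: a brown rest with the pole on it at (364,195), three orange look-alike rests at (346,105), (430,193) and (415,280), and the vent box with flap and ring at (210,115), ring near (202,105). Scene view: pole and rest at (297,270), orange rests at (190,273), (258,337) and (396,305), ring near (440,152). Now close crops.

Run:
```python
from h import *
def crop(t,x0,x1,y0,y1,s,n):
    p,_=load(t); cv2.imwrite(f'pics/{n}.png',cv2.resize(p[y0:y1,x0:x1,::-1],None,fx=s,fy=s,interpolation=cv2.INTER_CUBIC))
crop('top0',310,420,130,260,4.5,'c1');crop('top0',140,280,65,165,5,'c2')
crop('scene0',235,365,220,310,6,'c3');crop('scene0',380,480,115,245,4.5,'c4')
p,d=load('top0')
for u,v in((364,195),(364,240),(364,165),(365,150),(340,215),(320,200),(300,120),(355,180),(356,215),(202,100),(192,107),(210,130),(255,100)):
    print(u,v,d[v,u],w('top',u,v,d[v,u]).round(4))
```

```text
364 195 1.0345079 [ 0.4826 -0.3257  0.0747]
364 240 1.0217509 [ 0.3712 -0.3212  0.0757]
364 165 1.0391955 [ 0.5579 -0.3284  0.078 ]
365 150 1.0502112 [ 0.5973 -0.3333  0.0711]
340 215 1.1019764 [ 0.4371 -0.2683  0.0018]
320 200 1.1097496 [ 0.4788 -0.2162 -0.0018]
300 120 1.1326613 [ 0.6996 -0.1678 -0.0015]
355 180 1.1083646 [ 0.5293 -0.3114  0.0053]
356 215 1.0420146 [ 0.4338 -0.3051  0.0619]
202 100 0.9520755 [0.7035 0.0503 0.1796]
192 107 0.9426155 [0.6852 0.0709 0.1871]
210 130 1.0354495 [0.6551 0.0547 0.0906]
255 100 0.9731954 [ 0.7068 -0.0686  0.1592]
```

View pics/c1.png

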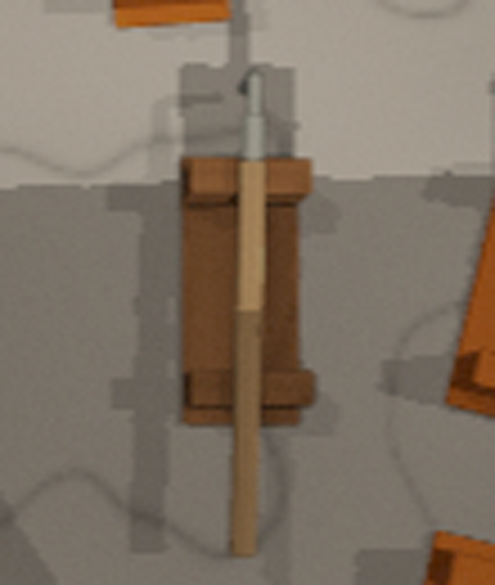

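View pics/c2.png

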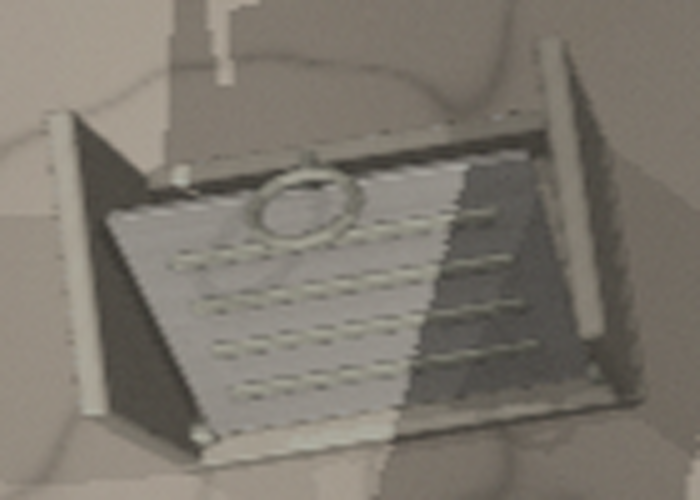

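View pics/c3.png

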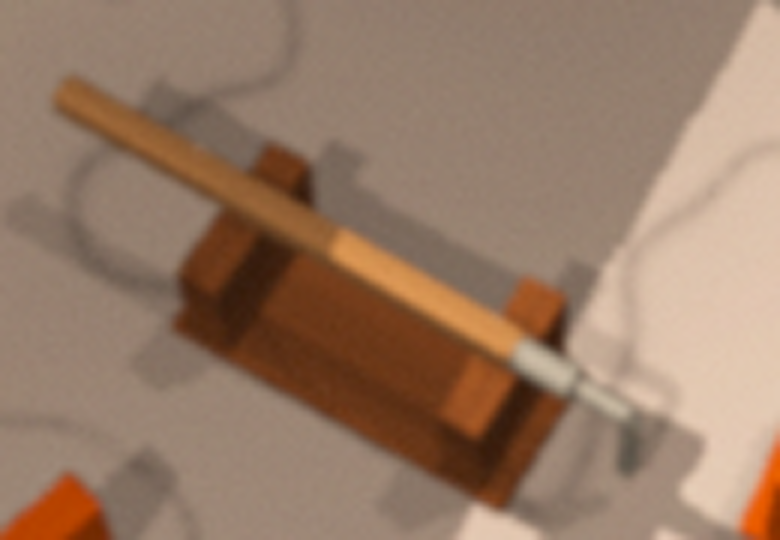

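View pics/c4.png

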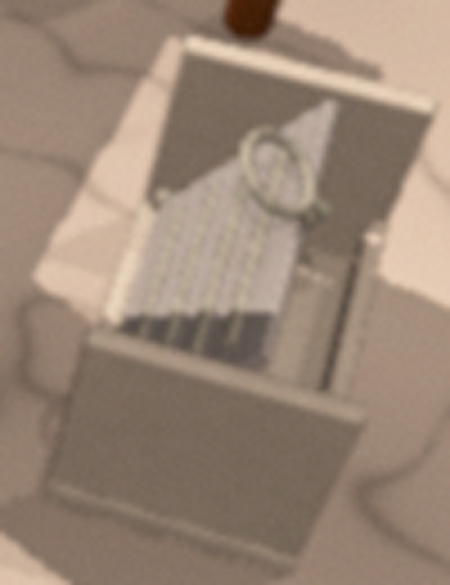

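Crops confirm: the brown rest (two posts) carries the pole, with its hook at top (366,147); orange rests are ignored. The ring is at top (201,106) and scene (442,153). Measuring now.

```bash
cat >> h.py <<'E'
def tri(a,b):
    def pr(n,uv):
        c=manip.camera_info(n);K=np.array(c['camera_matrix']);R=cv2.Rodrigues(np.array(c['rotation']))[0]
        return K@np.c_[R.T,-R.T@np.array(c['eye'])]
    X=cv2.triangulatePoints(pr('top',a),pr('scene',b),np.array(a,float).reshape(2,1),np.array(b,float).reshape(2,1))
    X=(X[:3]/X[3]).ravel(); return X, np.linalg.norm(proj('top',X)-a), np.linalg.norm(proj('scene',X)-b)
E
python3 - <<'E'
from h import *
# hand-picked from crops: (x/s+x0-?)
f=lambda x,y,s,x0,y0:((x+.5)/s-.5+x0,(y+.5)/s-.5+y0)
T1=lambda x,y:f(x,y,4.5,310,130);T2=lambda x,y:f(x,y,5,140,65);S3=lambda x,y:f(x,y,6,235,220);S4=lambda x,y:f(x,y,4.5,380,115)
for nm,a,b in (('wood front top mid',T1(255,158),S3(522,342)),('back end top mid',T1(243,545),S3(70,85)),('ring',T2(303,207),S4(278,172)),
  ('cheekL front top',T2(92,412),S4(100,330) ),('frontcorner? L cheek rear',T2(60,112),S4(190,40)),('rod end',T1(255,72),S3(632,412))):
    X,e,g=tri(a,b); print(nm,np.round(a,1),np.round(b,1),X.round(4),round(e,2),round(g,2))
# pole wood via mask + fitline
for n,t in(('top','top0'),('scene','scene0')):
    p,d=load(t); hsv=cv2.cvtColor(p,cv2.COLOR_RGB2HSV)
    print(n,'wood',hsv[195,364] if n=='top' else hsv[270,300], 'rest',hsv[200,357] if n=='top' else hsv[275,297])
p,d=load('top0')
# cheek tops
for a,b in(((250,80),(262,140)),((153,95),(160,145))):
    for k in np.linspace(0,1,6):
        u,v=(np.array(a)*(1-k)+np.array(b)*k).astype(int); print(u,v,w('top',u,v,d[v,u]).round(3))
E
```

```text
wood front top mid [366.3 164.7] [321.6 276.6] [ 0.558  -0.3325  0.0863] 0.4 0.42
back end top mid [363.6 250.7] [246.2 233.8] [ 0.3453 -0.3182  0.0868] 0.18 0.17
ring [200.2 106. ] [441.4 152.8] [0.6845 0.0499 0.1966] 0.24 0.21
cheekL front top [158. 147.] [401.8 187.9] [ 0.6265  0.2504 -0.1773] 18.3 17.15
frontcorner? L cheek rear [151.6  87. ] [421.8 123.5] [0.6567 0.0902 0.2803] 26.68 24.44
rod end [366.3 145.6] [339.9 288.2] [ 0.607  -0.3356  0.0806] 0.15 0.17
top wood [ 16 117 157] rest [ 13 163 102]
scene wood [ 12 169 116] rest [ 12 201 108]
250 80 [ 0.756 -0.057  0.159]
252 92 [ 0.727 -0.062  0.158]
254 104 [ 0.697 -0.066  0.161]
257 116 [ 0.667 -0.073  0.162]
259 128 [ 0.64  -0.077  0.158]
262 140 [ 0.63  -0.073  0.075]
153 95 [0.725 0.17  0.161]
154 105 [0.702 0.169 0.158]
155 115 [0.677 0.166 0.159]
157 125 [0.653 0.16  0.161]
158 135 [0.63  0.159 0.156]
160 145 [0.606 0.154 0.156]
```

Run:
```python
from h import *
ends={}
for n,t,roi in(('top','top0',(350,380,140,262)),('scene','scene0',(240,345,228,295))):
    p,d=load(t); hsv=cv2.cvtColor(p,cv2.COLOR_RGB2HSV).astype(int)
    x0,x1,y0,y1=roi
    m=np.zeros(p.shape[:2],np.uint8)
    s=hsv[y0:y1,x0:x1]
    if n=='top': k=(s[...,0]<24)&(s[...,1]>60)&(s[...,1]<145)&(s[...,2]>110)
    else: k=(s[...,0]<24)&(s[...,1]>75)&(s[...,2]>138)&(s[...,1]<185)
    m[y0:y1,x0:x1]=k*255
    nn,l,st,_=cv2.connectedComponentsWithStats(m); 
    m=(l==1+np.argmax(st[1:,4])).astype(np.uint8)*255
    ov=p[:,:,::-1].copy(); ov[m>0]=(0,255,0)
    cv2.imwrite(f'pics/m_{n}.png',cv2.resize(ov[y0-5:y1+5,x0-5:x1+5],None,fx=5 if n=='scene' else 4,fy=5 if n=='scene' else 4,interpolation=0))
    pts=np.argwhere(m>0)[:,::-1].astype(np.float32)
    r=cv2.minAreaRect(pts); print(n,len(pts),r)
    P=np.array([w(n,int(u),int(v),d[int(v),int(u)]) for u,v in pts]); print('depth mean',P.mean(0).round(4),'zmed',np.median(P[:,2]).round(4))
    q=P[np.abs(P[:,2]-np.median(P[:,2]))<.008]
    L=cv2.fitLine(q[:,:2].astype(np.float32),cv2.DIST_HUBER,0,.01,.01).ravel(); print('yaw',np.degrees(np.arctan2(L[1],L[0])),L, 'x range',q[:,0].min(),q[:,0].max())
    
p,d=load('top0')
k=[w('top',u,v,d[v,u]) for u,v in((300,200),(330,160),(390,160),(395,240),(300,250),(120,120),(250,200))]; print('ledge z',np.round(np.array(k)[:,2],4))
k=[w('top',u,v,d[v,u]) for u,v in((355,169),(376,170),(356,215),(375,215))]; print('posts',np.round(k,4))
```

```text
top 456 ((365.14764404296875, 208.982666015625), (5.3969926834106445, 88.00559997558594), 0.7345210313796997)
depth mean [ 0.4533 -0.3259  0.0863] zmed 0.0774
yaw -3.2834842 [ 0.99835837 -0.05727625  0.44041762 -0.32643625] x range 0.3396119414891476 0.5580904768569594
scene 480 ((284.5000305175781, 254.00003051757812), (91.23157501220703, 14.758048057556152), 26.56505012512207)
depth mean [ 0.4661 -0.3239  0.0782] zmed 0.0805
yaw -3.3556 [ 0.9982855  -0.0585328   0.46306625 -0.32607925] x range 0.33910798576652307 0.5594467868271485
ledge z [ 0.0007 -0.0038 -0.0035 -0.004  -0.0017  0.0016 -0.0019]
posts [[ 0.5508 -0.307   0.0618]
 [ 0.5465 -0.3602  0.0629]
 [ 0.4338 -0.3051  0.0619]
 [ 0.4323 -0.3524  0.0652]]
```

Run:
```python
import cv2,numpy as np
a=cv2.imread('pics/m_top.png');b=cv2.imread('pics/m_scene.png')
b=cv2.resize(b,None,fx=.95,fy=.95)
H=max(a.shape[0],b.shape[0]);o=np.zeros((H,a.shape[1]+b.shape[1],3),np.uint8);o[:a.shape[0],:a.shape[1]]=a;o[:b.shape[0],a.shape[1]:]=b
cv2.imwrite('pics/m.png',o);print(o.shape)
```

```text
(528, 706, 3)
```

View pics/m.png

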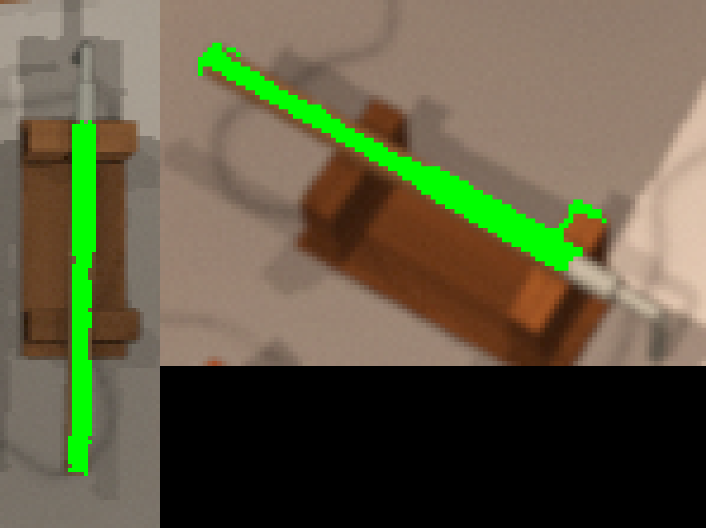

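```bash
cat >> h.py <<'E'
def plan(p,yaw=None):
    s=manip.get_state(); R=cv2.Rodrigues(np.array(s['eef_rot']))[0]; p0=np.array(s['position'])
    cur=np.arctan2(R[1,0],R[0,0]); sh=R.T@(np.array(p)-p0)*100
    print('t',round(s['clock'],2),'pos',p0.round(4),'toolx yaw',round(cur,4),'z',R[:,2].round(3),'F',np.round(s['contact_force'],1),'gap',round(s['finger_gap'],4),'q',np.round(s['joint_positions'],2))
    out=[]
    if yaw is not None:
        for y in(yaw,yaw+np.pi): # tool z down: turn about tool z positive => world yaw negative
            out.append(round(float((cur-y+np.pi)%(2*np.pi)-np.pi),4))
    print('shift cm',sh.round(2),'turn',out)
E
python3 - <<'E'
from h import *
plan((0.489,-0.328,0.13),-0.058)
plan((0.489,-0.328,0.053),-0.058)
E
```

```text
t 0.1 pos [ 0.1713 -0.6525  0.2305] toolx yaw -2.8849 z [-0.001  0.001 -1.   ] F [-0.2 -0.4  0.1] gap 0.0857 q [-1.03  0.36  0.01 -0.   -1.22 -0.29]
shift cm [-38.97  23.3   10.07] turn [-2.8269, 0.3147]
t 0.1 pos [ 0.1713 -0.6525  0.2305] toolx yaw -2.8849 z [-0.001  0.001 -1.   ] F [-0.2 -0.4  0.1] gap 0.0857 q [-1.03  0.36  0.01 -0.   -1.22 -0.29]
shift cm [-38.97  23.29  17.77] turn [-2.8269, 0.3147]
```

Call:
jog_arm(
  targets=[
    [7,[-10,6,2.5],0.1],
    [7,[-20,12,5],0.2],
    [7,[-30,18,7.5],0.315],
    [7,[-39,23.3,9],0.315],
    [7,[-39,23.3,9],0.315],
    [7,[-39,23.3,9],0.315],
    [7,[-39,23.3,9],0.315],
    [7,[-39,23.3,9],0.315],
    [7,[-39,23.3,9],0.315],
    [7,[-39,23.3,9],0.315],
    [7,[-39,23.3,9],0.315],
    [7,[-39,23.3,9],0.315],
  ],
)

```text
clock: 1.3
position: [0.489, -0.3279, 0.1405]
eef_rot: [-0.09, -3.139, -0.002]
contact_force: [0.0, 0.0, -0.4]
finger_gap: 0.0696
```

Run:
```python
from h import *
p,d=grab('scene','s1')
cv2.imwrite('pics/s1c.png',cv2.resize(p[200:330,200:380,::-1],None,fx=4,fy=4,interpolation=2))
plan((0.489,-0.328,0.053),-0.058)
```

```text
t 1.35 pos [ 0.4887 -0.3284  0.1407] toolx yaw 3.0829 z [-0.001  0.001 -1.   ] F [-0.2 -1.5 -0.2] gap 0.0697 q [-0.26  0.29 -0.3  -0.   -0.98 -1.37]
shift cm [-0.03  0.03  8.77] turn [3.1409, -0.0007]
```

View pics/s1c.png

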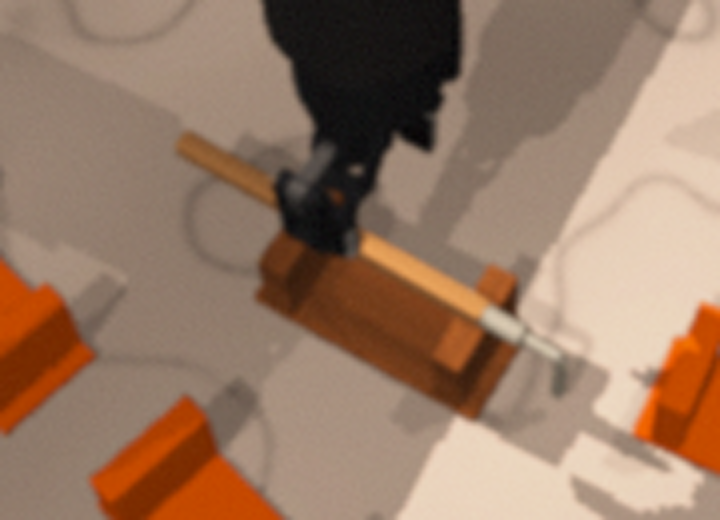

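The gripper (scene crop (320,200)) is centred over the pole between the posts. Descend and grip.

Call:
jog_arm(
  targets=[
    [7,[0,0,3],0],
    [7,[0,0,6],0],
    [7,[0,0,8],0],
    [7,[0,0,8.8],0],
    [7,[0,0,8.8],0],
    [2,[0,0,8.8],0],
    [0.5,[0,0,8.8],0],
    [0.5,[0,0,8.8],0],
    [0.5,[0,0,8.8],0],
    [0.5,[0,0,8.8],0],
    [0.5,[0,0,8.8],0],
    [0.5,[0,0,8.8],0],
  ],
  grip_force=60,
)

```text
clock: 2.55
position: [0.4892, -0.3285, 0.0537]
eef_rot: [0.091, 3.14, 0.001]
contact_force: [-0.8, 0.1, 7.0]
finger_gap: 0.0128
```

Run:
```python
from h import *
p,d=grab('scene','s2')
cv2.imwrite('pics/s2c.png',cv2.resize(p[200:330,200:380,::-1],None,fx=4,fy=4,interpolation=2))
plan((0.489,-0.328,0.053),-0.058)
```

```text
t 2.6 pos [ 0.4892 -0.3285  0.0537] toolx yaw 3.0834 z [ 0.     0.001 -1.   ] F [-0.9  1.5  6.4] gap 0.0129 q [-0.26  0.39 -0.39 -0.   -0.79 -1.37]
shift cm [0.02 0.05 0.07] turn [3.1414, -0.0002]
```

View pics/s2c.png

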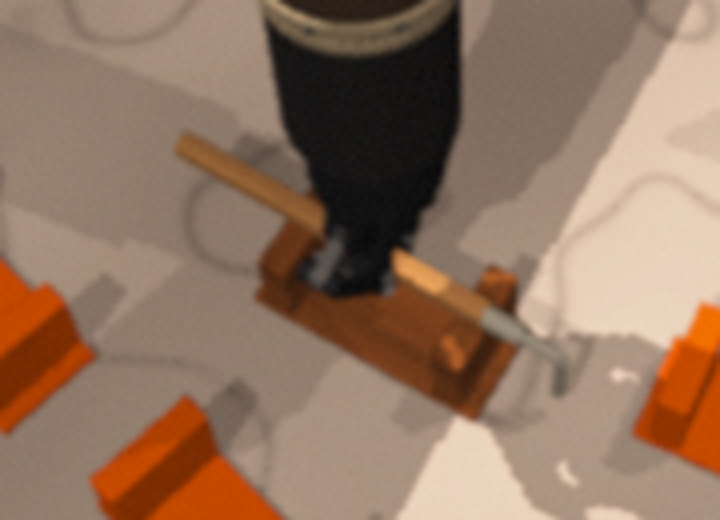

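Call:
jog_arm(
  targets=[
    [0.5,[0,0,-1],0],
    [0.5,[0,0,-3],0],
    [0.5,[0,0,-6],0],
    [0.5,[0,0,-10],0],
    [0.5,[0,0,-14],0],
    [0.5,[0,0,-18],0],
    [0.5,[0,0,-20],0],
    [0.5,[0,0,-20],0],
    [0.5,[0,0,-20],0],
  ],
)

```text
clock: 3.5
position: [0.4889, -0.3283, 0.2541]
eef_rot: [0.091, 3.139, 0.002]
contact_force: [-0.4, 0.3, -1.7]
finger_gap: 0.013
```

Run:
```python
from h import *
p,d=grab('scene','s3'); q,e=grab('top','t3')
cv2.imwrite('pics/s3c.png',cv2.resize(p[150:330,200:400,::-1],None,fx=3,fy=3,interpolation=2))
cv2.imwrite('pics/t3c.png',cv2.resize(q[50:280,140:440,::-1],None,fx=2.5,fy=2.5,interpolation=2))
plan((0.489,-0.328,0.053),-0.058)
```

```text
t 3.6 pos [ 0.4884 -0.3282  0.2526] toolx yaw 3.0833 z [-0.002  0.002 -1.   ] F [ 0.9  0.2 -1.9] gap 0.013 q [-0.26  0.21 -0.15 -0.   -1.22 -1.37]
shift cm [-9.000e-02 -1.000e-02  1.996e+01] turn [3.1413, -0.0003]
```

View pics/s3c.png

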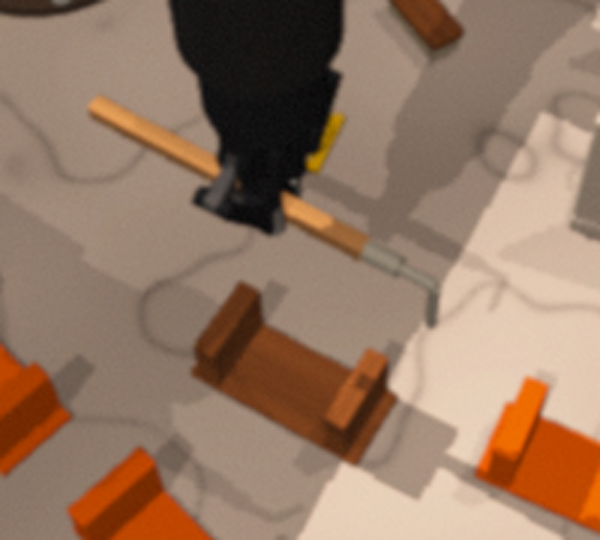

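View pics/t3c.png

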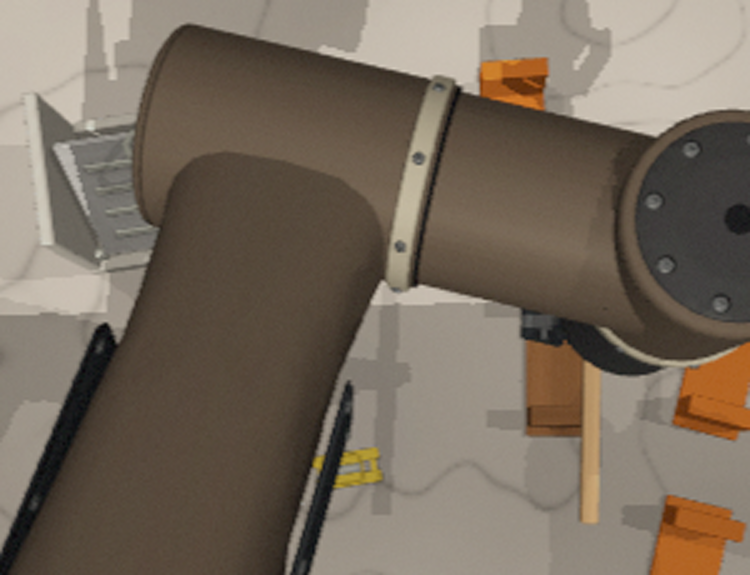

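```bash
python3 - <<'E'
from h import *
p,d=load('top0')
# flap panel polygon in top0
poly=np.array([(175,115),(232,104),(240,140),(187,149)])
m=np.zeros(d.shape,np.uint8); cv2.fillPoly(m,[poly],1)
# remove ring
cv2.ellipse(m,(201,106),(14,11),0,0,360,0,-1)
P=np.array([w('top',u,v,d[v,u]) for v,u in np.argwhere(m>0)]);
c=np.median(P,0)
for _ in range(4):
    c=P.mean(0);n=np.linalg.svd(P-c)[2][2]; n*=np.sign(n[2]); r=(P-c)@n; print(len(P),r.std()); P=P[np.abs(r)<max(2*r.std(),.003)]
print('n',n,'c',c)
# normal pointing up-front: (-cos t, ., sin t): 
t=np.arcsin(n[2]); yaw=np.arctan2(-n[1],-n[0]); print('tilt',t,'yaw',yaw)
X=np.array([np.cos(yaw),np.sin(yaw),0])
# front face line at hinge height: hinge axis z=.032 ; flap mid-plane 4mm behind face
cm=c-4e-3*n
k=(cm[2]-.032)/np.cos(t); h=cm-k*np.array([X[0]*np.sin(t),X[1]*np.sin(t),np.cos(t)]); print('hinge pt',h)
ring=np.array([0.6845,0.0499,0.1966])
def rel(t): return -.035*np.cos(t)+.165*np.sin(t), .032+.165*np.cos(t)+.035*np.sin(t)
print('ring along X from hinge',(ring-h)@X,'pred',rel(t)); print('shut ring along', (ring-h)@X-rel(t)[0]-.035)
# cheeks: mask of high points (z .15-.165)
U,V=np.meshgrid(np.arange(140,280),np.arange(65,165))
Q=np.array([w('top',u,v,d[v,u]) for u,v in zip(U.ravel(),V.ravel())])
for nm,k in(('L',U.ravel()<170),('R',U.ravel()>242)):
    q=Q[k&(Q[:,2]>.15)&(Q[:,2]<.17)]; L=cv2.fitLine(q[:,:2].astype(np.float32),cv2.DIST_HUBER,0,.01,.01).ravel()
    print(nm,len(q),np.arctan2(L[1],L[0]),L[2:], 'along',np.percentile((q-h)@X,[1,99]))
# tip prediction
s=manip.get_state(); g=np.array(s['position'])+[0,0,.0187]; y=-.0583
for x,z in((.116,-.052),(.116,0),(.120,-.052),(-.15,0)):
    print(x,z,proj('scene',g+[np.cos(y)*x,np.sin(y)*x,z]))
E
python3 - <<'E'
import sys;sys.path.insert(0,'.')
import os;os.chdir('.')
from h import *
p,_=load('scene0');cv2.imwrite('pics/r1.png',cv2.resize(p[130:175,420:465,::-1],None,fx=12,fy=12,interpolation=2))
p,_=load('s3');cv2.imwrite('pics/r2.png',cv2.resize(p[220:270,310:360,::-1],None,fx=12,fy=12,interpolation=2))
E
```

```text
1958 0.023364881719442756
1951 0.002014762226997404
1867 0.0017934545037874966
1796 0.001659132945338285
n [-0.8463584  -0.10853834  0.52143732] c [0.65982624 0.05709342 0.09078196]
tilt 0.5485345336665626 yaw 0.12754542036338878
hinge pt [0.62884657 0.05312054 0.032     ]
ring along X from hinge 0.05479170665305534 pred (np.float64(0.05617202261097834), np.float64(0.1910430881107121))
shut ring along -0.036380315957923Traceback (most recent call last):
  File "<stdin>", line 24, in <module>
  File "h.py", line 8, in w
    c=manip.camera_info(n); K=np.array(c['camera_matrix']);R=cv2.Rodrigues(np.array(c['rotation']))[0]
ValueError: time passes only in moves, steps and waits
```

View pics/r1.png

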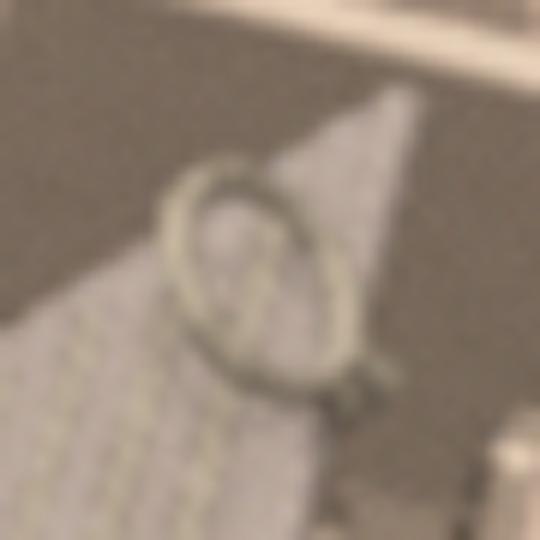

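View pics/r2.png

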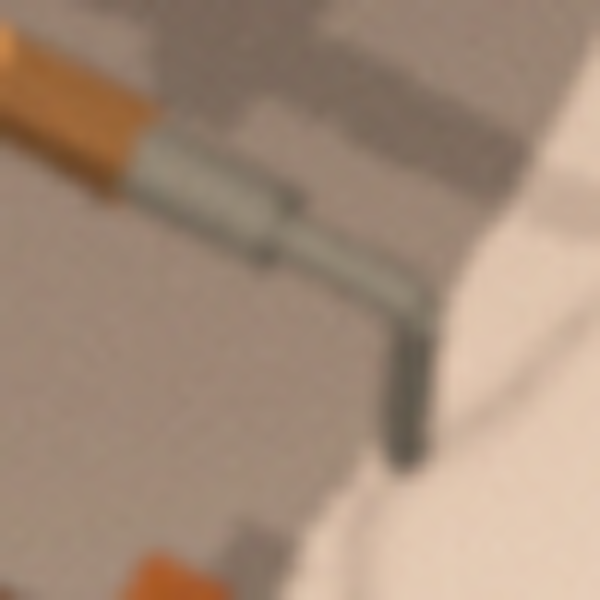

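```bash
python3 - <<'E'
import pickle
from bench import manip
pickle.dump({n:manip.camera_info(n) for n in('scene','top')},open('cam.pkl','wb'))
E
sed -i "s/manip.camera_info(n)/CAM[n]/; 2a import pickle; CAM=pickle.load(open('cam.pkl','rb'))" h.py
python3 - <<'E'
from h import *
p,d=load('top0'); yaw=.1275; X=np.array([np.cos(yaw),np.sin(yaw),0]); h=np.array([.6288,.0531,.032])
U,V=np.meshgrid(np.arange(140,280),np.arange(65,165))
Q=np.array([w('top',u,v,d[v,u]) for u,v in zip(U.ravel(),V.ravel())])
for nm,k in(('L',U.ravel()<170),('R',U.ravel()>242)):
    q=Q[k&(Q[:,2]>.15)&(Q[:,2]<.17)]; L=cv2.fitLine(q[:,:2].astype(np.float32),cv2.DIST_HUBER,0,.01,.01).ravel()
    print(nm,len(q),np.arctan2(L[1],L[0]),L[2:], 'along',np.percentile((q-h)@X,[1,99]),'across',np.median(q@[-X[1],X[0],0])-h@[-X[1],X[0],0])
s=manip.get_state(); g=np.array(s['position'])+[0,0,.0187]; y=-.0583
for x,z in((.116,-.052),(.116,0),(.120,-.052),(-.15,0)):
    print(x,z,proj('scene',g+[np.cos(y)*x,np.sin(y)*x,z]))
p,d=load('s3')
for u,v in((343,255),(343,250),(336,242)): print(u,v,w('scene',u,v,d[v,u]).round(4))
print(g)
E
```

```text
L 448 0.1384956 [0.6810279 0.1644911] along [-0.01486569  0.13026635] across 0.10408263784798122
R 398 0.14464937 [ 0.7155108  -0.06378502] along [-0.01449585  0.13143721] across -0.12734103859885176
0.116 -0.052 [341.63580941 258.35302632]
0.116 0 [342.91800283 245.26689684]
0.12 -0.052 [343.39101884 259.2961003 ]
-0.15 0 [231.06886153 186.41227409]
343 255 [ 0.6071 -0.3369  0.2388]
343 250 [ 0.6061 -0.337   0.258 ]
336 242 [ 0.5897 -0.3351  0.2718]
[ 0.48840221 -0.32818971  0.27127339]
```

Run:
```python
from h import *
plan((0.564,0.0335,0.272),0.135)
```

```text
t 3.6 pos [ 0.4884 -0.3282  0.2526] toolx yaw 3.0833 z [-0.002  0.002 -1.   ] F [ 0.9  0.2 -1.9] gap 0.013 q [-0.26  0.21 -0.15 -0.   -1.22 -1.37]
shift cm [-5.44 36.55 -1.89] turn [2.9483, -0.1933]
```

Call:
jog_arm(
  targets=[
    [0.5,[0,1,-2],0],
    [0.5,[0,4,-2],0],
    [0.5,[0,8,-2],0],
    [0.5,[0,12,-2],-0.05],
    [0.5,[0,16,-2],-0.1],
    [0.5,[0,20,-2],-0.15],
    [0.5,[-1,24,-2],-0.193],
    [0.5,[-2,28,-2],-0.193],
    [0.5,[-3.5,32,-2],-0.193],
    [0.5,[-5,35,-2],-0.193],
    [0.5,[-5.4,36.5,-2],-0.193],
    [0.5,[-5.4,36.5,-2],-0.193],
  ],
)

```text
clock: 4.8
position: [0.5636, 0.0345, 0.2714]
eef_rot: [0.214, -3.13, -0.002]
contact_force: [-1.5, -0.8, -0.0]
finger_gap: 0.013
```

Call:
jog_arm(
  targets=[
    [0.5,[0,0,0],0],
    [0.5,[0,0,0],0],
  ],
)

```text
clock: 5.0
position: [0.5629, 0.0338, 0.2706]
eef_rot: [0.213, -3.128, -0.001]
contact_force: [0.2, -0.2, -1.1]
finger_gap: 0.013
```

Run:
```python
from h import *
p,d=grab('scene','s4'); q,e=grab('top','t4')
cv2.imwrite('pics/s4c.png',cv2.resize(p[80:240,340:500,::-1],None,fx=3.7,fy=3.7,interpolation=2))
cv2.imwrite('pics/t4c.png',cv2.resize(q[50:280,140:440,::-1],None,fx=2.5,fy=2.5,interpolation=2))
plan((0.564,0.0335,0.2003),0.135)
s=manip.get_state(); g=np.array(s['position'])+[0,0,.0187]; y=.135
for x,z in((.120,-.052),(.12,0)): print('pred tip',proj('scene',g+[np.cos(y)*x,np.sin(y)*x,z]), proj('top',g+[np.cos(y)*x,np.sin(y)*x,z]))
```

```text
t 5.1 pos [0.5632 0.0336 0.2713] toolx yaw -3.0059 z [-0.005  0.001 -1.   ] F [-0.2  0.5 -1.2] gap 0.0131 q [ 0.4   0.16 -0.17 -0.   -1.25 -1.84]
shift cm [-0.11 -0.03  7.1 ] turn [-3.1409, 0.0007]
pred tip [444.36416138 140.66231968] [194.76677876 101.15061648]
pred tip [450.0224485  124.49868483] [187.26207745  93.18331341]
```

View pics/s4c.png

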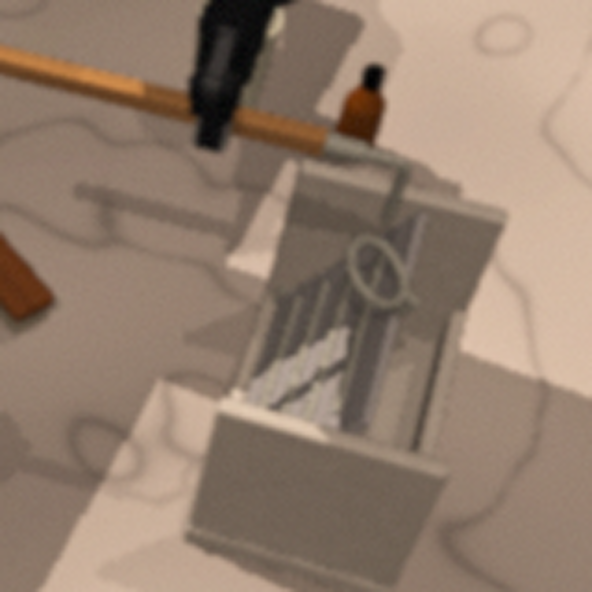

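View pics/t4c.png

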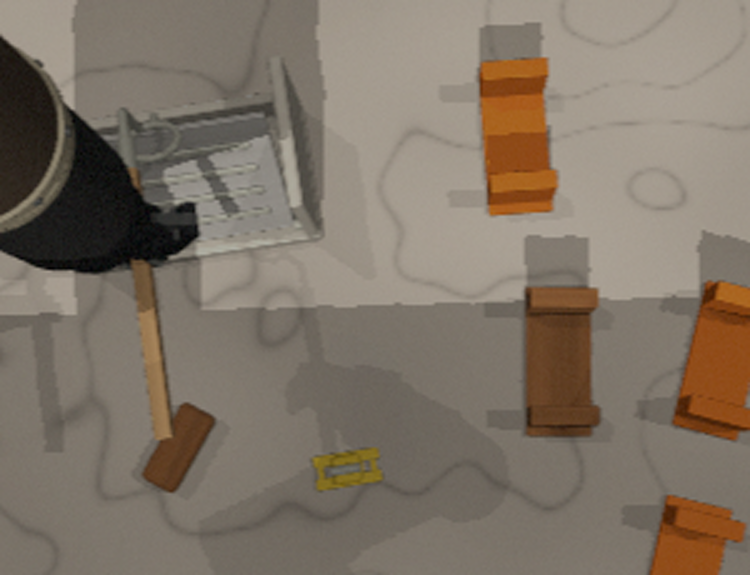

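Run:
```python
from h import *
for z in(.187,.192,.197): print(z,proj('scene',(.685,.0495,z)),proj('top',(.685,.0495,z)))
p,d=load('s4');q,e=load('t4')
cv2.imwrite('pics/r3.png',cv2.resize(p[115:175,420:470,::-1],None,fx=10,fy=10,interpolation=2))
cv2.imwrite('pics/r4.png',cv2.resize(q[85:125,180:230,::-1],None,fx=12,fy=12,interpolation=2))
```

```text
0.187 [440.37345335 155.71129215] [201.4368505  106.86104689]
0.192 [440.85988876 154.33619766] [200.82580944 106.20507291]
0.197 [441.35019789 152.95015266] [200.20825489 105.54210647]
```

View pics/r3.png

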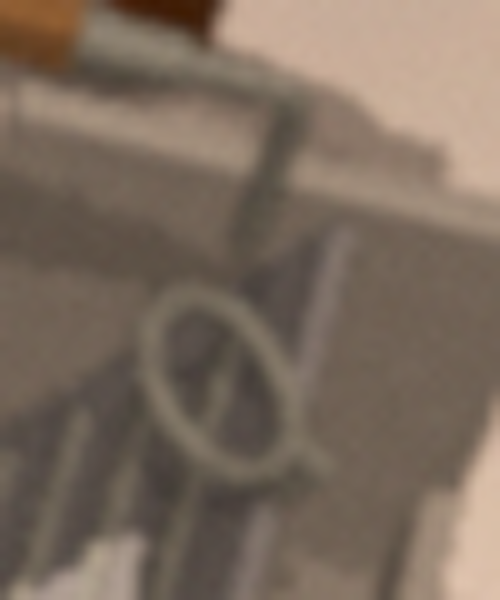

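View pics/r4.png

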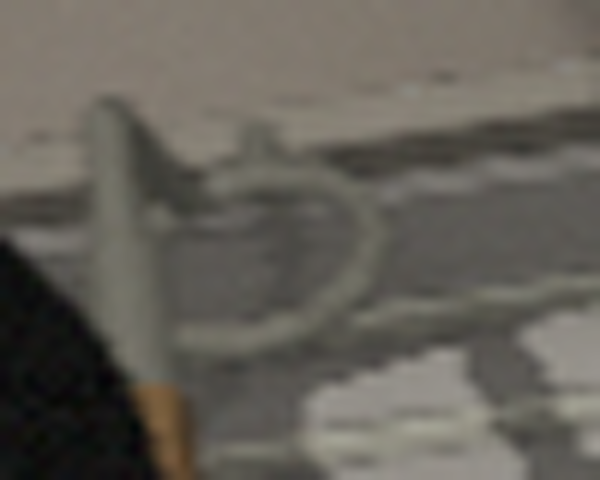

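Call:
jog_arm(
  targets=[
    [0.5,[-0.2,0.2,0.5],0],
    [0.5,[-0.2,0.2,1.5],0],
    [0.5,[-0.2,0.2,2.5],0],
    [0.5,[-0.2,0.2,3.2],0],
    [0.5,[-0.2,0.2,4],0],
    [0.5,[-0.2,0.2,4.5],0],
    [0.5,[-0.2,0.2,4.5],0],
  ],
)

```text
clock: 5.8
position: [0.5643, 0.0358, 0.2253]
eef_rot: [0.212, -3.128, -0.001]
contact_force: [-0.7, -0.4, -1.7]
finger_gap: 0.0126
```

Run:
```python
from h import *
p,d=grab('scene','s5');q,e=grab('top','t5')
cv2.imwrite('pics/r5.png',np.hstack([cv2.resize(p[115:175,420:470,::-1],None,fx=8,fy=8,interpolation=2)[:400],cv2.resize(q[85:125,180:218,::-1],None,fx=10,fy=10,interpolation=2)]))
plan((0.564,0.0335,0.2003),0.135)
```

```text
t 5.9 pos [0.5648 0.0359 0.2264] toolx yaw -3.0058 z [-0.005  0.001 -1.   ] F [ 0.6 -0.7 -0.5] gap 0.0132 q [ 0.41  0.19 -0.24 -0.   -1.15 -1.84]
shift cm [ 0.1  -0.23  2.61] turn [-3.1408, 0.0008]
```

View pics/r5.png

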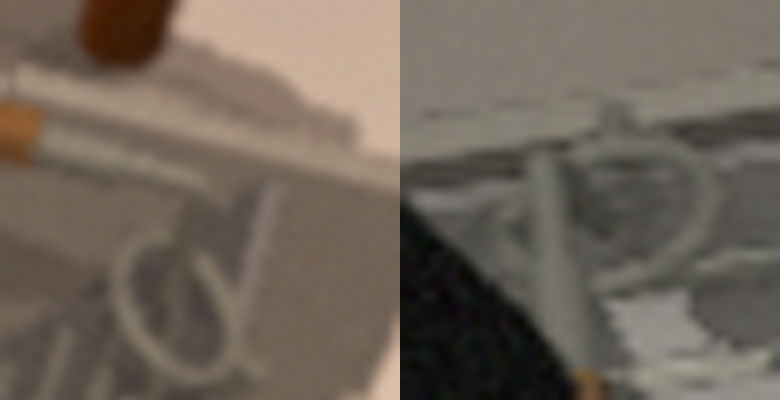

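The tip (scene crop ~(175,260)) is entering the ring outline, and no force is felt. Descend the rest.

Call:
jog_arm(
  targets=[
    [0.5,[0,0,0.5],0],
    [0.5,[0,0,1],0],
    [0.5,[0,0,1.5],0],
    [0.5,[0,0,2],0],
    [0.5,[0,0,2.5],0],
    [0.5,[0,0,2.6],0],
    [0.5,[0,0,2.6],0],
  ],
)

```text
clock: 6.6
position: [0.5646, 0.0359, 0.2001]
eef_rot: [0.213, -3.129, -0.001]
contact_force: [0.3, 0.4, -1.0]
finger_gap: 0.0128
```

Run:
```python
from h import *
p,d=grab('scene','s6');q,e=grab('top','t6')
cv2.imwrite('pics/r6.png',np.hstack([cv2.resize(p[115:165,420:470,::-1],None,fx=8,fy=8,interpolation=2)[:400],cv2.resize(q[85:125,180:218,::-1],None,fx=10,fy=10,interpolation=2)]))
plan((0.564,0.0335,0.2003),0.135)
```

```text
t 6.7 pos [0.5649 0.036  0.2006] toolx yaw -3.0057 z [-0.004  0.001 -1.   ] F [-0.4 -0.3 -0.5] gap 0.013 q [ 0.41  0.21 -0.27 -0.   -1.1  -1.84]
shift cm [ 0.12 -0.23  0.03] turn [-3.1407, 0.0009]
```

View pics/r6.png

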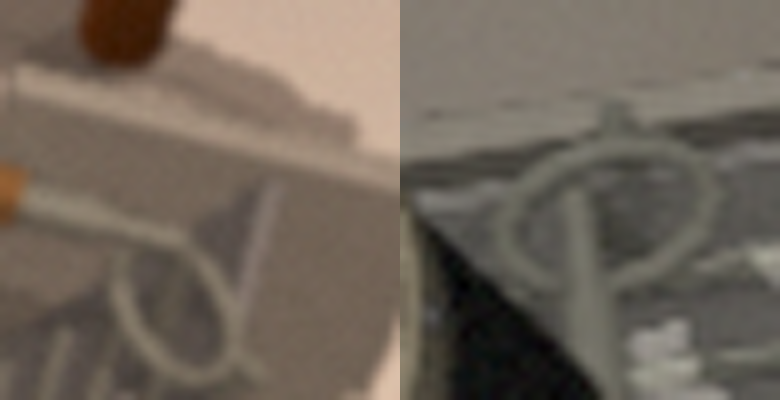

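Top view: hook end at crop (575,195) is inside the ring, with the rod over the ring's front wire. No force. Pull along tool +x.

Call:
jog_arm(
  targets=[
    [0.5,[0.5,0,0],0],
    [0.5,[1.3,0,0],0],
    [0.5,[2.1,0,0],0],
    [0.5,[2.9,0,0],0],
    [0.5,[3.7,0,0],0],
    [0.5,[4.5,0,0],0],
    [0.5,[5.3,0,0],0],
    [0.5,[6.1,0,0],0],
    [0.5,[6.9,0,0],0],
    [0.5,[7.7,0,0],0],
    [0.5,[8.5,0,0],0],
    [0.5,[8.8,0,0],0],
  ],
  grip_force=80,
)

```text
clock: 7.9
position: [0.4765, 0.0238, 0.2007]
eef_rot: [0.213, -3.129, -0.001]
contact_force: [2.1, 0.0, -1.6]
finger_gap: 0.0128
```

Run:
```python
from h import *
p,d=grab('scene','s7');q,e=grab('top','t7')
cv2.imwrite('pics/r7.png',np.hstack([cv2.resize(p[105:205,370:470,::-1],None,fx=4,fy=4,interpolation=2),cv2.resize(q[65:165,140:240,::-1],None,fx=4,fy=4,interpolation=2)]))
plan((0.461,0.022,0.2003),0.135)
```

```text
t 8.0 pos [0.4769 0.0238 0.2009] toolx yaw -3.0057 z [-0.005  0.    -1.   ] F [ 0.3  0.5 -1.2] gap 0.0126 q [ 0.46  0.06 -0.45 -0.   -1.07 -1.89]
shift cm [1.6  0.04 0.07] turn [-3.1407, 0.0009]
```

View pics/r7.png

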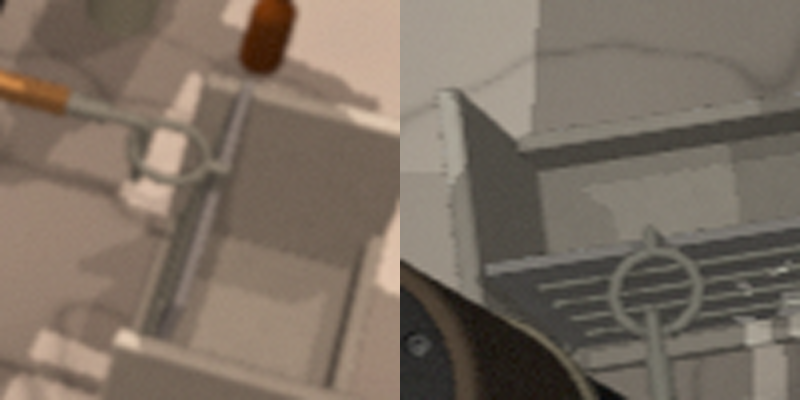

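The flap follows the hook and is nearly upright. Continue in small steps.

Call:
jog_arm(
  targets=[
    [0.5,[0.4,0,0],0],
    [0.5,[0.8,0,0],0],
    [0.5,[1.2,0,0],0],
    [0.5,[1.2,0,0],0],
  ],
)

```text
clock: 8.4
position: [0.4645, 0.0221, 0.201]
eef_rot: [0.213, -3.129, -0.001]
contact_force: [0.0, -0.1, -1.5]
finger_gap: 0.0124
```

Call:
jog_arm(
  targets=[
    [0.5,[0.2,0,0],0],
    [0.5,[0.4,0,0],0],
  ],
)

```text
clock: 8.6
position: [0.4604, 0.0215, 0.201]
eef_rot: [0.213, -3.129, -0.001]
contact_force: [1.7, 0.7, -2.6]
finger_gap: 0.0127
```

```bash
cat > flap.py <<'E'
from h import *
def flap(t,poly):
    p,d=load(t); m=np.zeros(d.shape,np.uint8); cv2.fillPoly(m,[np.array(poly)],1)
    P=np.array([w('top',u,v,d[v,u]) for v,u in np.argwhere(m>0) if d[v,u]>0])
    for _ in range(5):
        c=np.median(P,0) if _==0 else P.mean(0);n=np.linalg.svd(P-P.mean(0))[2][2]; n*=-np.sign(n[0]); r=(P-P.mean(0))@n; P=P[np.abs(r)<max(2*r.std(),.003)]
    print(len(P),'tilt',np.arcsin(n[2]).round(3),'n',n.round(3))
E
python3 - <<'E'
from h import *
p,d=grab('scene','s8');q,e=grab('top','t8')
cv2.imwrite('pics/r8.png',np.hstack([cv2.resize(p[105:205,370:470,::-1],None,fx=4,fy=4,interpolation=2),cv2.resize(q[65:165,140:240,::-1],None,fx=4,fy=4,interpolation=2)]))
plan((0.461,0.022,0.2003),0.135)
E
```

```text
t 8.7 pos [0.4602 0.0215 0.201 ] toolx yaw -3.0057 z [-0.005  0.    -1.   ] F [-0.1  0.8 -1.8] gap 0.0126 q [ 0.47  0.03 -0.48 -0.   -1.07 -1.91]
shift cm [-0.09  0.04  0.07] turn [-3.1407, 0.0009]
```

View pics/r8.png

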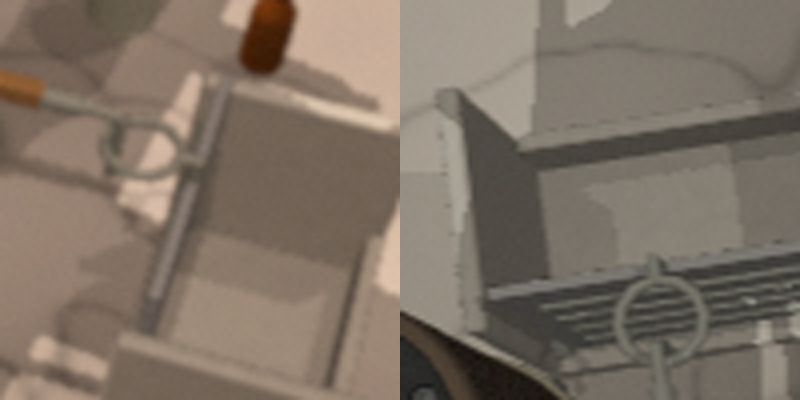

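Call:
jog_arm(
  targets=[
    [0.5,[0.15,0,0],0],
    [0.5,[0.3,0,0],0],
    [0.5,[0.3,0,0],0],
  ],
)

```text
clock: 9.0
position: [0.4596, 0.0218, 0.2018]
eef_rot: [0.214, -3.134, -0.003]
contact_force: [10.8, 1.0, -5.5]
finger_gap: 0.0127
```

Call:
jog_arm(
  targets=[
    [0.5,[0.15,0,0],0],
    [0.5,[0.3,0,0],0],
    [0.5,[0.3,0,0],0],
  ],
)

```text
clock: 9.3
position: [0.4594, 0.0222, 0.2028]
eef_rot: [-0.214, 3.129, 0.004]
contact_force: [10.2, 1.0, -4.6]
finger_gap: 0.0129
```

Run:
```python
from h import *
p,d=grab('scene','s9');q,e=grab('top','t9')
cv2.imwrite('pics/r9.png',np.hstack([cv2.resize(p[105:205,370:470,::-1],None,fx=4,fy=4,interpolation=2),cv2.resize(q[65:165,140:240,::-1],None,fx=4,fy=4,interpolation=2)]))
plan((0.461,0.022,0.2003),0.135)
```

```text
t 9.4 pos [0.4594 0.0222 0.2028] toolx yaw -3.0048 z [ 0.005  0.003 -1.   ] F [10.1  0.9 -5.1] gap 0.0123 q [ 0.48  0.02 -0.49 -0.   -1.06 -1.91]
shift cm [-0.16 -0.05  0.25] turn [-3.1398, 0.0018]
```

View pics/r9.png

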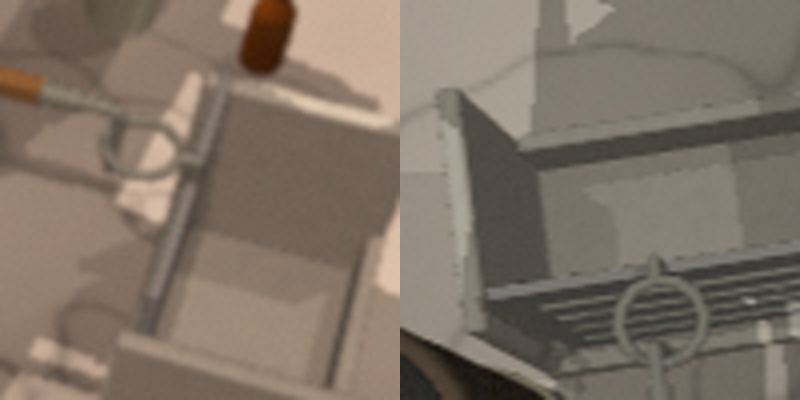

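Run:
```python
from h import *
hc=np.array([.6304,.0417,.032]);X=np.array([np.cos(.135),np.sin(.135),0])
for t in(0,.03,.06,.1):
    P=hc+X*(-.035*np.cos(t)+.165*np.sin(t))+[0,0,.165*np.cos(t)+.035*np.sin(t)]
    T=hc+X*(.150*np.sin(t))+[0,0,.150*np.cos(t)]
    print(t,P.round(4),proj('scene',P),proj('top',P),'top edge mid',proj('top',T))
print(tri((205.2,145.2),(406.7,141.7)))
q,e=load('t9')
U,V=np.meshgrid(np.arange(160,232),np.arange(120,150))
Q=np.array([w('top',u,v,e[v,u]) for u,v in zip(U.ravel(),V.ravel())])
k=Q[(Q[:,2]>.176)&(Q[:,2]<.19)]; 
al=(Q-hc)@X
for a,b in((.05,.07),(.07,.09),(.09,.11),(.11,.13),(.13,.15),(.15,.17),(.17,.19)):
    s=(Q[:,2]>a)&(Q[:,2]<b)&(al>-.02)&(al<.04); print(a,s.sum(),np.percentile(al[s],[5,50,95]).round(4) if s.sum() else '')
```

```text
0 [0.5957 0.037  0.197 ] [405.1337019  143.47121431] [205.74502327 144.34238241] top edge mid [205.43750236 130.78096968]
0.03 [0.6006 0.0377 0.198 ] [407.16309843 143.71652528] [205.32954695 142.09058023] top edge mid [205.18036367 128.87701106]
0.06 [0.6056 0.0383 0.1988] [409.19938635 144.0075736 ] [204.93003156 139.83942391] top edge mid [204.9396546  126.99167443]
0.1 [0.6122 0.0392 0.1997] [411.92084046 144.46652707] [204.42315688 136.84430695] top edge mid [204.64475192 124.5110955 ]
(array([0.59557514, 0.03869065, 0.20080313]), np.float64(1.3157737439666488), np.float64(1.129839483597335))
0.05 109 [-0.0084 -0.0056  0.0005]
0.07 57 [-0.0077 -0.0043  0.0377]
0.09 168 [-0.0082 -0.0051  0.0325]
0.11 177 [-0.0087 -0.0055  0.0316]
0.13 108 [-0.0141 -0.0043  0.0337]
0.15 240 [-0.0088 -0.005   0.017 ]
0.17 283 [-0.0051 -0.0025  0.0024]
```

Flap face lies at a constant depth over its whole height (tilt ≈ 0), and 10 N no longer moves it, so it is shut. Ease the hook back to the hole centre.

Call:
jog_arm(
  targets=[
    [0.5,[-0.5,0,0.1],0],
    [0.5,[-1,0,0.1],0],
    [0.5,[-1.4,0,0.1],0],
    [0.5,[-1.4,0,0.1],0],
    [0.5,[-1.4,0,0.1],0],
  ],
)

```text
clock: 9.9
position: [0.473, 0.024, 0.2016]
eef_rot: [-0.214, 3.13, 0.004]
contact_force: [-0.2, -0.8, -1.3]
finger_gap: 0.0127
```

Run:
```python
from h import *
p,d=grab('scene','s10');q,e=grab('top','t10')
cv2.imwrite('pics/r10.png',np.hstack([cv2.resize(p[85:165,340:440,::-1],None,fx=4,fy=4,interpolation=2),cv2.resize(q[100:180,160:260,::-1],None,fx=4,fy=4,interpolation=2)]))
plan((0.461,0.022,0.2003),0.135)
s=manip.get_state(); g=np.array(s['position'])+[0,0,.0187]; y=.135
for x,z in((-.15,0),(.07,0),(.12,0)): print('pred',proj('scene',g+[np.cos(y)*x,np.sin(y)*x,z]), proj('top',g+[np.cos(y)*x,np.sin(y)*x,z]))
```

```text
t 10.0 pos [0.473  0.024  0.2018] toolx yaw -3.0049 z [ 0.005  0.003 -1.   ] F [ 0.1  0.4 -0. ] gap 0.0126 q [ 0.47  0.04 -0.46 -0.   -1.06 -1.9 ]
shift cm [ 1.21 -0.04  0.14] turn [-3.1399, 0.0017]
pred [302.78221311 108.48782669] [218.47491861 268.33229827]
pred [385.90912153 130.18710924] [204.48323506 166.33623974]
pred [405.7739431  135.37258269] [201.40283724 143.88086936]
```

View pics/r10.png

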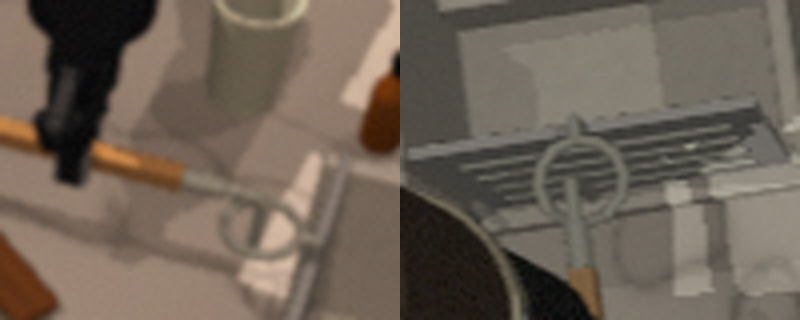

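Hook (top crop (572,183)) stands mid-hole without contact. Lift out.

Call:
jog_arm(
  targets=[
    [0.5,[0,0,-0.5],0],
    [0.5,[0,0,-1.2],0],
    [0.5,[0,0,-2],0],
    [0.5,[0,0,-3],0],
    [0.5,[0,0,-4],0],
    [0.5,[0,0,-5.5],0],
    [0.5,[0,0,-7],0],
    [0.5,[0,0,-8],0],
    [0.5,[0,0,-8],0],
    [0.5,[0,0,-8],0],
  ],
)

```text
clock: 11.0
position: [0.4724, 0.0239, 0.2816]
eef_rot: [-0.214, 3.13, 0.005]
contact_force: [-1.1, -0.2, -0.8]
finger_gap: 0.0124
```

Run:
```python
from h import *
p,d=grab('scene','s11');q,e=grab('top','t11')
cv2.imwrite('pics/r11.png',np.hstack([cv2.resize(p[65:165,290:440,::-1],None,fx=3,fy=3,interpolation=2),cv2.resize(q[80:180,160:260,::-1],None,fx=3,fy=3,interpolation=2)]))
plan((0.4892,-0.3285,0.15),-0.058)
s=manip.get_state(); R=cv2.Rodrigues(np.array(s['eef_rot']))[0]; G=np.array(s['position'])-R[:,2]*.0187
for x,z in((-.15,0),(.07,0),(.12,0),(.12,-.052)): print('pred',proj('scene',G-R[:,0]*x-R[:,2]*z))
```

```text
t 11.1 pos [0.4722 0.0237 0.281 ] toolx yaw -3.005 z [ 0.003  0.003 -1.   ] F [ 0.4 -0.4 -1.6] gap 0.0125 q [ 0.47 -0.02 -0.34 -0.   -1.25 -1.9 ]
shift cm [  3.16 -35.15  13.02] turn [-2.947, 0.1946]
pred [301.42589637  83.57479953]
pred [390.08407302 105.24321759]
pred [411.35272884 110.44136336]
pred [407.48081831 127.01157776]
```

View pics/r11.png

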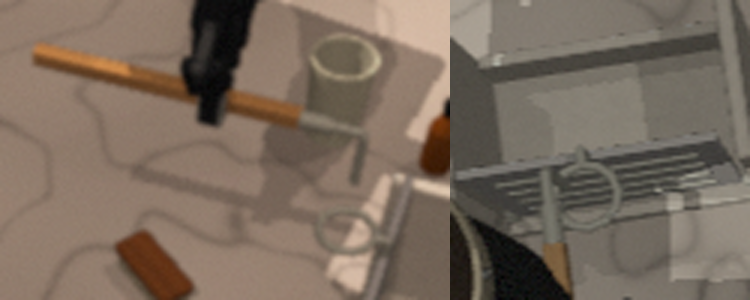

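Call:
jog_arm(
  targets=[
    [0.5,[0,-1,0],0],
    [0.5,[0,-4,0],0],
    [0.5,[0,-8,0],0],
    [0.5,[0,-12,0],0.05],
    [0.5,[0,-16,1],0.1],
    [0.5,[1,-20,2],0.15],
    [0.5,[1.5,-24,3],0.195],
    [0.5,[2,-28,5],0.195],
    [0.5,[2.6,-32,7],0.195],
    [0.5,[3.2,-34.5,10],0.195],
    [0.5,[3.2,-35.2,12],0.195],
    [0.5,[3.2,-35.2,13],0.195],
  ],
)

```text
clock: 12.3
position: [0.4868, -0.3303, 0.147]
eef_rot: [-0.096, -3.139, -0.006]
contact_force: [0.2, 0.3, -0.7]
finger_gap: 0.0124
```

Call:
jog_arm(
  targets=[
    [0.5,[0,0,0],0],
    [0.5,[0,0,0],0],
  ],
)

```text
clock: 12.5
position: [0.4868, -0.3301, 0.1472]
eef_rot: [-0.095, -3.138, -0.006]
contact_force: [-0.1, 0.4, -0.1]
finger_gap: 0.0125
```

Run:
```python
from h import *
plan((0.4892,-0.3285,0.0545),-0.0583)
q,e=load('t4')
U,V=np.meshgrid(np.arange(340,390),np.arange(155,235))
Q=np.array([w('top',u,v,e[v,u]) for u,v in zip(U.ravel(),V.ravel())])
k=Q[(Q[:,2]>.055)&(Q[:,2]<.075)]
a=k[k[:,0]>.49];b=k[k[:,0]<.49]
for z in(a,b): print(len(z),z.mean(0).round(4),cv2.minAreaRect((z[:,:2]*1000).astype(np.float32)))
print('yaw',np.arctan2(*(a.mean(0)-b.mean(0))[[1,0]]),'mid',(a.mean(0)+b.mean(0))/2)
```

```text
t 12.5 pos [ 0.4868 -0.3301  0.1472] toolx yaw 3.0812 z [-0.002  0.004 -1.   ] F [-0.1  0.4 -0.1] gap 0.0125 q [-0.27  0.29 -0.29 -0.   -0.99 -1.36]
shift cm [-0.24  0.14  9.27] turn [3.1395, -0.0021]
223 [ 0.5509 -0.3337  0.0636] ((550.6088256835938, -333.9002380371094), (69.33879852294922, 20.01833724975586), 88.4869155883789)
222 [ 0.4317 -0.3288  0.0636] ((431.8077697753906, -329.0847473144531), (67.8736801147461, 17.825319290161133), 88.51618957519531)
yaw -0.041522405771656376 mid [ 0.49134337 -0.33126837  0.0636021 ]
```

Call:
jog_arm(
  targets=[
    [0.5,[-0.2,0,2],-0.01],
    [0.5,[-0.2,0,4],-0.01],
    [0.5,[-0.2,0,6],-0.01],
    [0.5,[-0.2,0,7.5],-0.01],
    [0.5,[-0.2,0,8.4],-0.01],
    [0.5,[-0.2,0,9],-0.01],
    [0.5,[-0.2,0,9.2],-0.01],
    [0.5,[-0.2,0,9.2],-0.01],
  ],
)

```text
clock: 13.3
position: [0.4891, -0.3298, 0.0558]
eef_rot: [-0.078, -3.14, -0.006]
contact_force: [0.0, 0.2, -1.1]
finger_gap: 0.0122
```

Run:
```python
from h import *
p,d=grab('scene','s12')
cv2.imwrite('pics/s12c.png',cv2.resize(p[200:330,200:380,::-1],None,fx=4,fy=4,interpolation=2))
plan((0.489,-0.330,0.0537),-0.0483)
```

```text
t 13.35 pos [ 0.4892 -0.3299  0.0559] toolx yaw 3.0915 z [-0.001  0.004 -1.   ] F [ 0.1 -0.1 -0.3] gap 0.0124 q [-0.26  0.39 -0.39 -0.   -0.8  -1.35]
shift cm [ 0.02 -0.01  0.22] turn [3.1398, -0.0018]
```

View pics/s12c.png

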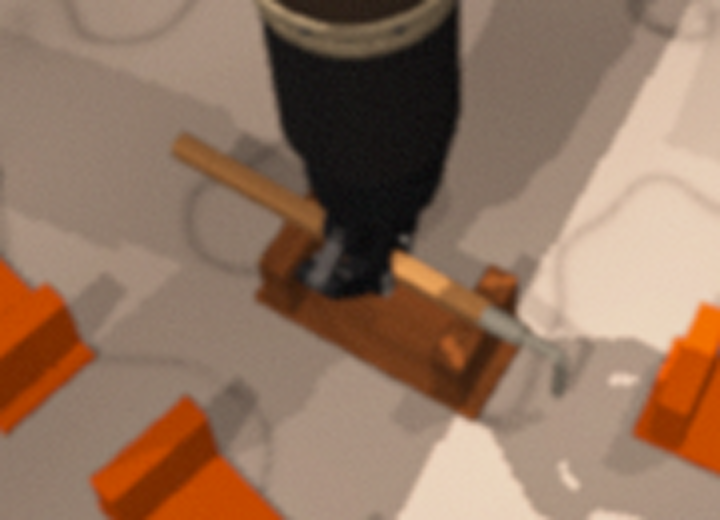

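The pole is above both posts with the hook hanging at crop (560,375). Lower the last 2 mm until contact.

Call:
jog_arm(
  targets=[
    [0.5,[0,0,0.1],0],
    [0.5,[0,0,0.2],0],
    [0.5,[0,0,0.25],0],
    [0.5,[0,0,0.25],0],
  ],
)

```text
clock: 13.75
position: [0.4893, -0.33, 0.0538]
eef_rot: [-0.079, -3.14, -0.005]
contact_force: [-0.4, 0.2, 2.3]
finger_gap: 0.0122
```

Call:
jog_arm(
  targets=[
    [1.6,[0,0,0],0],
    [2.2,[0,0,0],0],
    [3,[0,0,0],0],
    [4,[0,0,0],0],
    [6,[0,0,0],0],
    [7,[0,0,0],0],
    [7,[0,0,0],0],
  ],
  grip_force=20,
)

```text
clock: 14.45
position: [0.4893, -0.33, 0.0538]
eef_rot: [-0.079, -3.14, -0.005]
contact_force: [0.3, -0.1, 1.0]
finger_gap: 0.0697
```

Run:
```python
from h import *
p,d=grab('scene','s13')
cv2.imwrite('pics/s13c.png',cv2.resize(p[200:330,200:380,::-1],None,fx=4,fy=4,interpolation=2))
plan((0.489,-0.330,0.0537),-0.0483)
```

```text
t 14.5 pos [ 0.4893 -0.33    0.0538] toolx yaw 3.0915 z [-0.     0.003 -1.   ] F [-1.1 -0.4  0.3] gap 0.0696 q [-0.26  0.39 -0.39 -0.   -0.79 -1.35]
shift cm [ 0.03 -0.    0.01] turn [3.1398, -0.0017]
```

View pics/s13c.png

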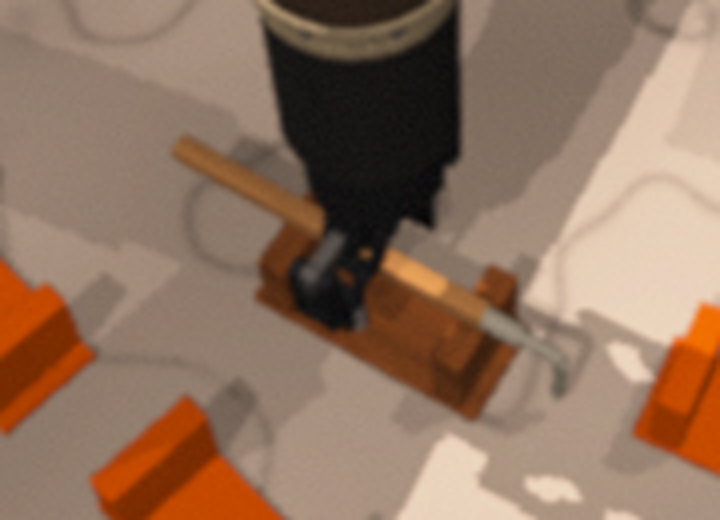

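Fingers are open, and the pole lies undisturbed on both posts. Retreat straight up and then away to the side for the final views.

Call:
jog_arm(
  targets=[
    [7,[0,0,-1],0],
    [7,[0,0,-3],0],
    [7,[0,0,-6],0],
    [7,[0,0,-10],0],
    [7,[0,0,-15],0],
    [7,[4,-4,-17],0],
    [7,[8,-8,-17],0],
    [7,[12,-12,-17],0],
    [7,[15,-16,-17],0],
    [7,[15,-20,-17],0],
    [7,[15,-24,-17],0],
    [7,[15,-24,-17],0],
  ],
)

```text
clock: 15.7
position: [0.3257, -0.5672, 0.2224]
eef_rot: [-0.085, -3.139, -0.005]
contact_force: [0.1, 0.8, -0.9]
finger_gap: 0.0696
```

Call:
jog_arm(
  targets=[
    [7,[0,0,0],0],
    [7,[0,0,0],0],
  ],
)

```text
clock: 15.9
position: [0.3254, -0.5671, 0.2226]
eef_rot: [-0.085, -3.139, -0.005]
contact_force: [0.9, 0.0, -0.4]
finger_gap: 0.0701
```

Run:
```python
from h import *
p,d=grab('scene','s14');q,e=grab('top','t14')
cv2.imwrite('pics/r14.png',np.hstack([p[80:330,200:480,::-1],q[60:310,140:420,::-1]]))
plan((0.489,-0.330,0.0537),-0.0483)
hc=np.array([.6304,.0417,.032]);X=np.array([np.cos(.135),np.sin(.135),0])
U,V=np.meshgrid(np.arange(160,245),np.arange(115,155))
Q=np.array([w('top',u,v,e[v,u]) for u,v in zip(U.ravel(),V.ravel())]); al=(Q-hc)@X
for a,b in((.05,.08),(.08,.11),(.11,.14),(.14,.17),(.17,.19)):
    s=(Q[:,2]>a)&(Q[:,2]<b)&(al>-.03)&(al<.02); print(a,s.sum(),np.median(al[s]).round(4))
for v in(160,175,195,215,235,248):
    u0=int(round(366.3+(v-164.7)*(363.6-366.3)/86)); print(v,u0,w('top',u0,v,e[v,u0]).round(4))
```

```text
t 16.0 pos [ 0.326  -0.5665  0.223 ] toolx yaw 3.0885 z [-0.001  0.003 -1.   ] F [ 0.2  0.4 -0.7] gap 0.0699 q [-0.75  0.33 -0.05 -0.   -1.2  -0.87]
shift cm [-15.04  24.43  16.98] turn [3.1368, -0.0048]
0.05 205 -0.0057
0.08 232 -0.0057
0.11 267 -0.0056
0.14 311 -0.0053
0.17 346 -0.0024
160 366 [ 0.5704 -0.3339  0.0784]
175 366 [ 0.5324 -0.3323  0.0786]
195 365 [ 0.4824 -0.328   0.0771]
215 365 [ 0.4327 -0.3261  0.0759]
235 364 [ 0.3835 -0.3214  0.0776]
248 364 [ 0.3517 -0.3202  0.0776]
```

View pics/r14.png

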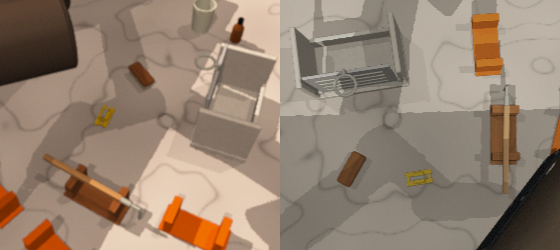

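```bash
python3 -c "
from bench import manip
print(manip.job_done())"
```

```text
the job is handed in; nothing more can be done
None
```

The flap is shut and the pole is back across both posts of the brown rest with its hook hanging down. I handed the job in at about 16 s on the clock, with the gripper clear of everything.

I gripped the pole at its balance point, dropped the hook into the ring and pulled the flap to its stop. At the stop about 10 N moved it no further. I then eased the hook back to the middle of the hole, lifted it out without touching the ring and laid the pole back.

**Last checks:**
- **Flap:** its front face lies at the same depth, within 0.5 mm, over most of its height, so the tilt is about 0.
- **Pole:** it is level, with its top at 76 to 79 mm along its whole length. It runs over both posts, within a few millimetres of where it started.

**One disagreement:** heights from triangulating the two views came out 4 to 8 mm higher than the depth readings and the text. I used the depth readings and checked them against the text.

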